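Close and lock the grater's feed cover

ROBOT

A 6-joint arm with a two-finger parallel gripper is mounted at the origin on the work surface. World frame = base frame: x ahead of the robot, y to its left, z up, the work surface at z = 0. Lengths are in m, angles in degrees, forces in N, time in s.
With the tool pointing down it reaches from about 0.3 to 0.75 m from the base axis. Payload 8.5 kg.
Tool frame: the origin (TCP) lies on the mounting face of the last link; the fingertips stand 173 mm ahead of it and the grasp point (between the pads) lies 155 mm ahead of it (env.tips_ahead is the distance from the TCP to the fingertips, in m); x points along the fingers, z is the direction in which the jaws open and shut, and the axes are right-handed (so a half turn about x gives the same grasp; the last joint's range is limited). The gripper opens to 85 mm and grips with 20 to 120 N. Pads are 22 mm wide; open, the fingers measure 114 mm over their backs; the gripper's body (76 mm by 85 mm) begins 54 mm behind the grasp point. The pads swing forward as they close: fully open they stand 13 mm farther back than shut.
Start: joints at [54.299, 21.807, 74.336, -0, 83.858, -12.336], TCP at [0.218, 0.505, 0.405] pointing down, gripper open.
Joint ranges: [-178.18, 178.18], [-50.72, 133.34], [12.68, 142.11], [-81.47, 261.47], [9.98, 163.14], [-165.26, 165.26]. Speed limits (degrees/s): [136.94, 136.94, 180, 180, 180, 180].

INTERFACE

Orientations are given as a 3x3 rotation matrix whose columns are the frame's x, y, z axes.
In Python, from rig import env, optics gives the robot as it stands.
- The arm moves only by the shell command python3 -m inch 'ROWS' [FORCE]. ROWS is JSON, a list of rows, each a list of 3 entries, a list of its own where there are three numbers: the closure, from -1 (fully open) to 1 (shut), then the shift along the tool's x, y, z in units of 30 mm (1.0 is 30 mm), then the turn about the tool's x in units of 5 degrees (1.0 is 5 degrees). In form: [[hand, [x, y, z], yaw], ...]. A call has exactly 8 rows; each row shifts and turns the commanded pose from where the row before left it, along the tool's axes as they then stand; what a row does not reach is not made up. A row lasts 1/12 s, in which the tool goes at most 41.7 mm and 7.16 degrees, less where a joint would pass 70% of its speed; a pose out of reach is approached as far as the arm can. A call is refused whole if a number of a shift passes 1 or a number of a turn 1, either way. A call with a gripper value outside its range is refused whole. The fingers move at their own pace and stop on an object; FORCE is the grip in N (left out, the last holds). Time passes only in rows, so rows that do not move let the fingers close, or fill a call up. It gives the time, the measured TCP pose, the force and the opening at its end, in the units of the state.
- env.observe(): the state, without advancing time (a new reading comes with each control period).
- optics.get_image(name): name is "scene" or "top" or "wrist"; returns the picture (480x640x3 uint8, red, green, blue); there is no depth.
- optics.camera_params(name): a dict with "fx", "fy", "cx", "cy" (pixels), "xyz" and "rotation" of the camera in the world. Camera axes: x right, y down, z forward; pixel columns grow to the right and rows downward; lengths in m; the calibration is good to about 2 mm. A picture is of the moment at which its call begins: read the wrist's pose just before it. camera_params takes no time and is no camera call; for the wrist camera it gives the pose at the moment of the call.
- env.close_job(): hands the job in, once; it reports no verdict.
The state is a dict: "time_s": time; "q": joint angles; "qvel": joint speeds; "joint_efforts": joint torques, N m; "position": TCP position; "tool_rot": TCP orientation; "ft_force": force on the tool from outside, world axes, zero at the start; "wrist_torque": the same for the moment, N m; "grip_width": finger opening in m.
Only numpy, scipy, OpenCV 4.12 (cv2) and the standard library are available. Lean on these libraries where they do the work, as an engineer would, in place of code of your own. Each camera call takes 0.05 s, during which the arm holds its last target.

TASK

Close the bench cheese grater: slide its steel feed cover fully home, then push the cover's wing stud down until you feel it bottom, and turn it a quarter turn clockwise (seen from above) while it is down, so that it stays caught below when you let go. Use light force, never forcing the stud against its catch, and leave the other things on the counter where they are.

Things in the scene. Friction and masses are not known exactly. Their poses are not given: they have to be found in the camera images.
- machine: Bench cheese grater, fixed: aluminium deck 200 mm (machine x) by 340 mm (machine y) by 84 mm high with a square feed well; at its +y end a white motor housing (135 to 290 mm on machine y, 165 mm high) with a black control knob on top, to be left alone. Origin on the counter under the deck's middle, z up; yaw varies. The cover slides along machine y.
- cover (a joint): Slide of the steel feed cover (136 x 185 x 6 mm plate, top 100 mm above the counter, between rails), m: grows towards machine +y (the motor housing); 0.090 is its stop, fully home over the well. Starts 60 to 90 mm short. About 3 N of friction; stays where left. Move it by the wing stud that it carries.
- plunger (a joint): How far the stud is pressed down, m; 0 when up. A spring lifts it with 4 N, plus 0.3 N per mm. With the cover home its cross pin passes the catch's ledge after 11.5 to 25.5 mm and bottoms on a firm floor 1.8 mm deeper; which depth is unknown, so press until it bottoms: the push then rises steeply above the spring's 8 to 12 N. A push of 15 to 22 N in all is right.
- stud (a joint): Turn of the stud, rad: 0 with the wing along machine x (the start; its pin passes the slot only within 0.1 of it), growing clockwise from above. At 1.57 the pin is under a 2.5 mm deep notch: let go, the stud rises about 2.5 to 5 mm and is caught, still 9 to 23 mm down and turned 1.57 +- 0.13. Let go short of it, it is not locked. Friction 0.05 N m; stops at -0.15 and 1.72.
- wing (a point): Middle of the stud's upright black wing, on its axis: 34 mm long (point x), 11 mm thick (point y), 28 mm tall; its top is 11 mm above this point, its foot 17 mm below, on a black disc 46 mm across, 6 mm thick. 155 mm above the counter when up, the disc's underside then 32 mm above the cover. Nothing else within 20 mm of the wing's sides.
- cheese_block: Loose cheese block 130 x 80 x 70 mm, origin under its middle, beside the machine's free end: to be left alone.
- cheese_half: Loose cheese piece 70 x 90 x 60 mm, origin under its middle, behind the machine: to be left alone.
- cup: Clear cup, 70 mm wide, 80 mm tall, origin under its middle, standing on the motor housing: to be left alone.
- slot (a point): Mouth of the stud's slotted catch in the deck (slot along machine x), 84 mm above the counter, straight under the stud when the cover is home. The catch is spoilt by more than 22 N between pin and catch: pressing too hard on its floor, pressing with the cover not home or the stud turned, or turning before the pin is past the ledge (the slot blocks it).

How it is judged (in metres and radians):
On the way, in this order (a step that is already met when the one before it is completed fails the run):
1. the cover is fully home (within 3 mm of its stop) (value of joint cover above 0.087 m), for 0.1 s.
2. with the cover home, the stud is turned a quarter turn while pressed down (value of joint cover above 0.087 m and value of joint stud above 1.4 rad and value of joint plunger above 0.0075 m), for 0.1 s.
At the end, for the whole second after the job is handed in: The cover is within 3 mm of its stop (joint above 0.087), the stud is turned a quarter turn (1.41 to 1.73 rad) and, let go, stays caught down by its catch (plunger between 7.5 and 24 mm), at rest (value of joint cover above 0.087 m and value of joint stud between 1.41 and 1.73 rad and value of joint plunger between 0.0075 and 0.024 m and velocity of joint stud below 0.1 rad/s and velocity of joint plunger between -0.01 and 0.01 m/s); the robot touches nothing.
It fails at once if the stud's pin is forced against its catch with more than 22 N (contact force between stud_c0 and anything else above 22 N).
It fails at once if the cheese block, cheese piece or cup is moved more than 25 mm (distance of any of cheese_block, cheese_half, cup from where it was at the start of the episode above 0.025 m).
It also fails if it takes over 61 s, if anything falls off the work surface, if the arm or the gripper's body presses on something with over 40 N, if the wrist force passes 120 N, or if a joint passes its speed limit or range.

## Working session

There is one attempt and no reset: what is moved stays moved. The work goes in short steps, Python scripts to look and compute and a shell command to move; the robot and the scene stay as the last step left them, time stands still between calls to the robot, and variables do not carry over. Pictures are saved under pics/ and viewed, and the job is handed in when it is done.

```bash
ls; mkdir -p pics; python3 - <<'E'
from rig import env,optics
import cv2,numpy as np
s=env.observe();print({k:np.round(v,3).tolist() for k,v in s.items()})
for n in("scene","top","wrist"):
    p=optics.camera_params(n);print(n,{k:np.round(v,4).tolist() for k,v in p.items()})
    cv2.imwrite(f"pics/{n}0.png",optics.get_image(n)[:,:,::-1])
E
```

```text
pics
{'time_s': 0.0, 'q': [54.298, 21.841, 74.386, -0.0, 83.856, -12.334], 'qvel': [0.042, -0.112, -0.002, -0.057, 0.02, 0.002], 'joint_efforts': [-0.0, -44.845, -23.129, -0.0, 0.005, -0.0], 'position': [0.218, 0.505, 0.404], 'tool_rot': [[-0.001, -0.918, 0.397], [-0.001, 0.397, 0.918], [-1.0, 0.0, -0.001]], 'ft_force': [0.705, -0.05, -0.075], 'wrist_torque': [0.034, 0.011, -0.018], 'grip_width': 0.085}
scene {'fx': 614.2726, 'fy': 614.2726, 'cx': 318.6986, 'cy': 238.4071, 'xyz': [1.4699, -0.0383, 0.7526], 'rotation': [[0.0913, 0.5833, -0.8071], [0.9956, -0.0365, 0.0863], [0.0209, -0.8114, -0.5841]]}
top {'fx': 559.3762, 'fy': 559.3762, 'cx': 313.853, 'cy': 243.0141, 'xyz': [0.3988, 0.0411, 1.2296], 'rotation': [[-0.0201, -0.98, 0.198], [-0.9997, 0.0217, 0.006], [-0.0102, -0.1978, -0.9802]]}
wrist {'fx': 353.6546, 'fy': 353.6546, 'cx': 321.1558, 'cy': 239.5688, 'xyz': [0.1416, 0.5387, 0.3733], 'rotation': [[0.3975, 0.8678, 0.2983], [0.9176, -0.3758, -0.1296], [-0.0004, 0.3252, -0.9456]]}
```

View pics/scene0.png

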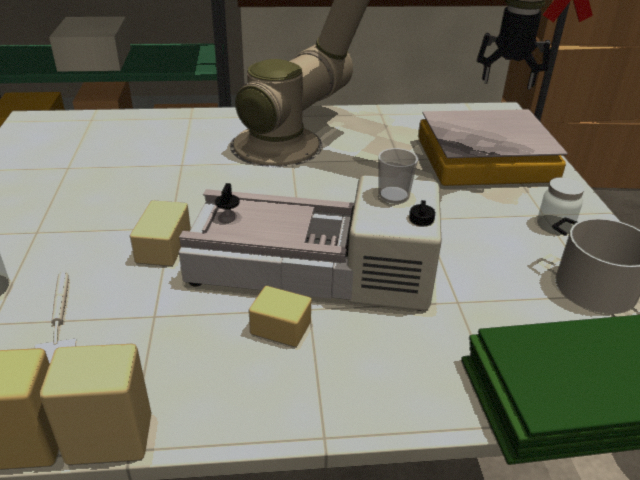

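View pics/top0.png

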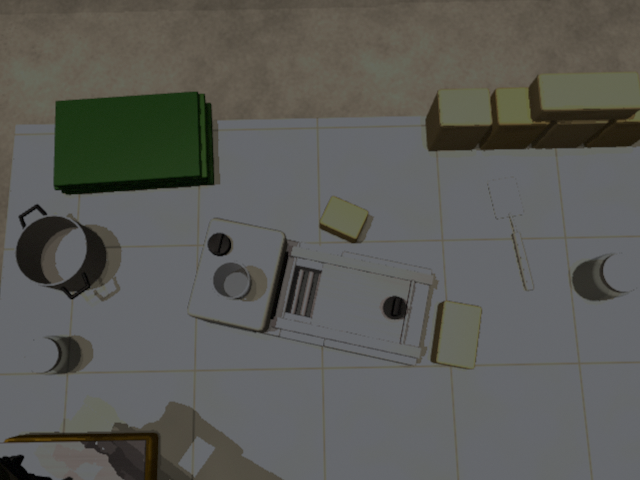

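View pics/wrist0.png

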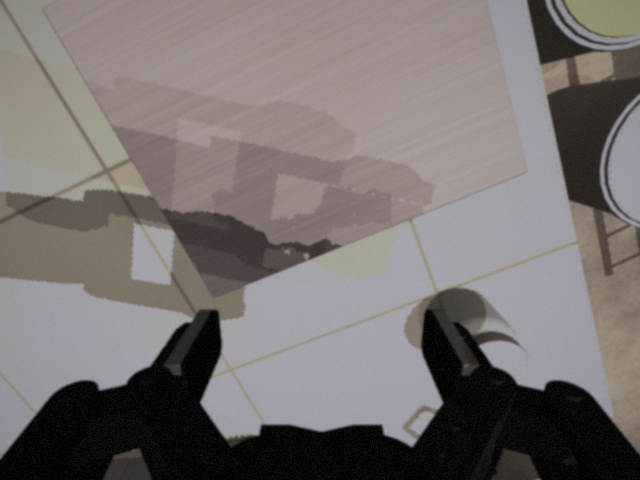

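The top view shows the motor housing at about (238,275), the wing stud at (395,308) with the wing near-vertical in the image, the cheese block at (458,335), the cheese half at (344,219) and the cup at (233,281). I'll enlarge it.

```bash
python3 - <<'E'
import cv2
a=cv2.imread("pics/top0.png")[210:370,180:440]
cv2.imwrite("pics/top0c.png",cv2.convertScaleAbs(cv2.resize(a,None,fx=3,fy=3,interpolation=cv2.INTER_CUBIC),alpha=1.4))
a=cv2.imread("pics/top0.png")[285:335,365:445]
cv2.imwrite("pics/top0d.png",cv2.convertScaleAbs(cv2.resize(a,None,fx=10,fy=10,interpolation=cv2.INTER_CUBIC),alpha=1.8))
a=cv2.imread("pics/scene0.png")[170:270,170:370]
cv2.imwrite("pics/scene0c.png",cv2.resize(a,None,fx=4,fy=4,interpolation=cv2.INTER_CUBIC))
E
```

```text
(no output)
```

View pics/top0c.png

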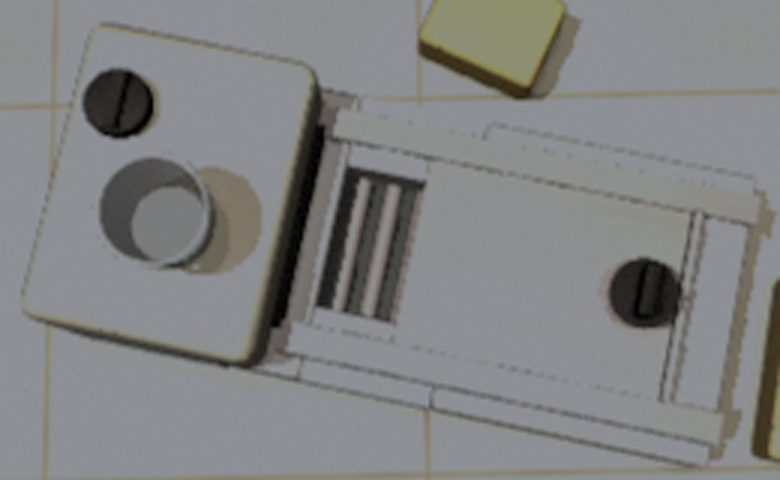

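View pics/top0d.png

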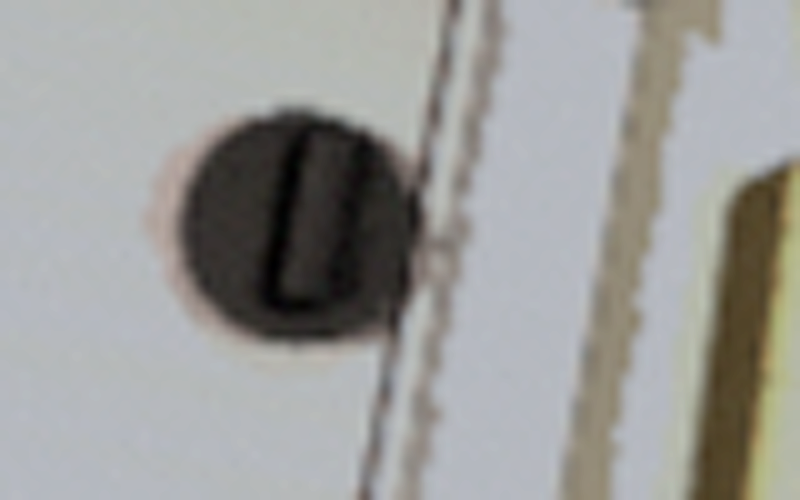

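View pics/scene0c.png

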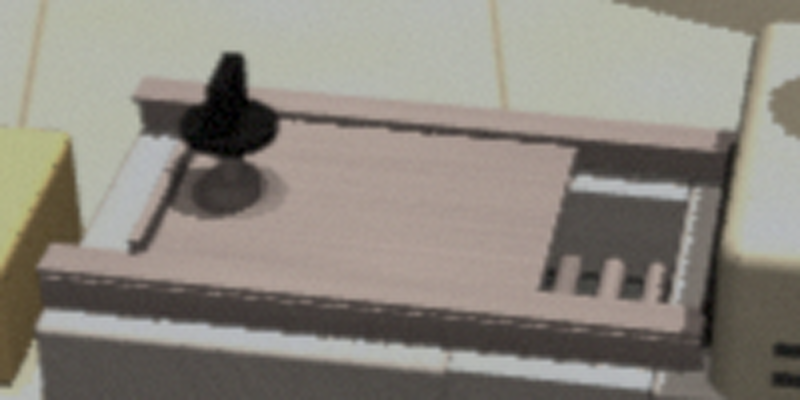

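```bash
cat > h.py <<'E'
from rig import env,optics
import numpy as np
def px(n,u,v,z,p=None):
    p=p or optics.camera_params(n)
    d=np.array(p["rotation"])@[(u-p["cx"])/p["fx"],(v-p["cy"])/p["fy"],1]
    c=np.array(p["xyz"]);return c+d*(z-c[2])/d[2]
def proj(n,P,p=None):
    p=p or optics.camera_params(n)
    q=np.array(p["rotation"]).T@(np.array(P)-p["xyz"])
    return [p["cx"]+p["fx"]*q[0]/q[2],p["cy"]+p["fy"]*q[1]/q[2]]
E
python3 - <<'E'
from h import *
print("disc",px("top",395.1,307.6,.137).round(4)); print("wingtop",px("top",397,306.5,.166).round(4))
print("scene disc",px("scene",170+229/4,170+126/4,.137),"tip",px("scene",170+232/4,170+56/4,.166))
f=lambda u,v,z:px("top",180+u/3,210+v/3,z)[:2]
for a,b,z in [((345,112),(762,193),.11),((290,350),(718,442),.11),((95,28),(315,70),.165),((25,312),(240,362),.165)]:
    d=f(*a,z)-f(*b,z);print(np.degrees(np.arctan2(d[1],d[0])),np.linalg.norm(d))
for a,b in [((315,70),(245,362)),((690,210),(665,395))]:
    d=f(*a,.12)-f(*b,.12);print("x",np.degrees(np.arctan2(d[1],d[0])),np.linalg.norm(d))
d=px("top",399.0,298.5,.166)-px("top",395,314.5,.166);print("wing",np.degrees(np.arctan2(d[1],d[0])))
E
```

```text
disc [ 0.4879 -0.1075  0.137 ]
wingtop [ 0.4875 -0.1073  0.166 ]
scene disc [ 0.49161335 -0.10665485  0.137     ] tip [ 0.47704784 -0.10379202  0.166     ]
77.56578219919746 0.2860639914628304
76.84349797465089 0.2865164771752106
77.69309528144998 0.14704757966981094
75.93936051249044 0.1402738829307006
x -13.789655888115838 0.2004193271803774
x -10.68803131718482 0.12280082598632262
wing -16.780545876418042
```

```bash
python3 -m inch '[[-1,[-1,0,0],-1],[-1,[-1,0,0],-1],[-1,[0,-0.75,-1],0],[-1,[0,-0.75,-1],0],[-1,[0,-0.75,-1],0],[-1,[0,-0.75,-1],0],[-1,[0,-0.75,-1],0],[-1,[0,-0.75,-1],0]]' 60
```

```text
time_s: 0.82
position: [0.308, 0.2969, 0.4646]
tool_rot: [[-0.0, -0.973, 0.231], [-0.0, 0.231, 0.973], [-1.0, 0.0, -0.0]]
ft_force: [1.3, 0.5, -0.0]
grip_width: 0.0856
```

```bash
python3 -m inch '[[-1,[0,-0.75,-1],0],[-1,[0,-0.75,-1],0],[-1,[0,-0.75,-1],0],[-1,[0,-0.75,-1],0],[-1,[0,-0.75,-1],0],[-1,[0,-0.75,-1],0],[-1,[0,-0.75,-1],0],[-1,[0,-0.75,-1],0]]'
```

```text
time_s: 1.48
position: [0.4277, 0.0215, 0.4647]
tool_rot: [[-0.0, -0.973, 0.231], [0.0, 0.231, 0.973], [-1.0, 0.0, 0.0]]
ft_force: [0.9, 0.7, 0.1]
grip_width: 0.0853
```

```bash
python3 -m inch '[[-1,[0,-0.735,-0.925],0],[-1,[0,-0.735,-0.925],0],[-1,[0,-0.735,-0.925],0],[-1,[0,-0.735,-0.925],0],[-1,[1,0,0],0],[-1,[0.8,0,0],0],[-1,[0,0,0],0],[-1,[0,0,0],0]]'; python3 - <<'E'
from h import *
import cv2
s=env.observe();print(np.round(s["position"],4),np.round(s["q"],1))
cv2.imwrite("pics/w1.png",optics.get_image("wrist")[:,:,::-1])
cv2.imwrite("pics/t1.png",optics.get_image("top")[:,:,::-1])
p=optics.camera_params("wrist")
print(proj("wrist",[.488,-.107,.166],p),proj("wrist",[.488,-.107,.138],p))
print({k:np.array(v).tolist() for k,v in p.items()})
E
```

```text
time_s: 2.15
position: [0.4877, -0.105, 0.4105]
tool_rot: [[-0.002, -0.973, 0.231], [0.001, 0.231, 0.973], [-1.0, 0.002, 0.001]]
ft_force: [0.2, -0.1, 1.0]
grip_width: 0.0856
[ 0.4877 -0.105   0.4105] [ -25.8   16.4   81.5    0.    82.2 -102.4]
[np.float64(316.78689439069456), np.float64(253.32310797262815)] [np.float64(317.2261463700583), np.float64(239.29809718340147)]
{'fx': 353.65456022668366, 'fy': 353.65456022668366, 'cx': 321.15583758435935, 'cy': 239.568751663093, 'xyz': [0.40674091096943343, -0.084774965817459, 0.3812435495242524], 'rotation': [[0.23162919568845208, 0.9190260475334197, 0.3189655775468871], [0.972804117838576, -0.218909653028758, -0.07570146713992115], [0.0002530237708236859, 0.32782569723242755, -0.9447381903009119]]}
```

View pics/w1.png

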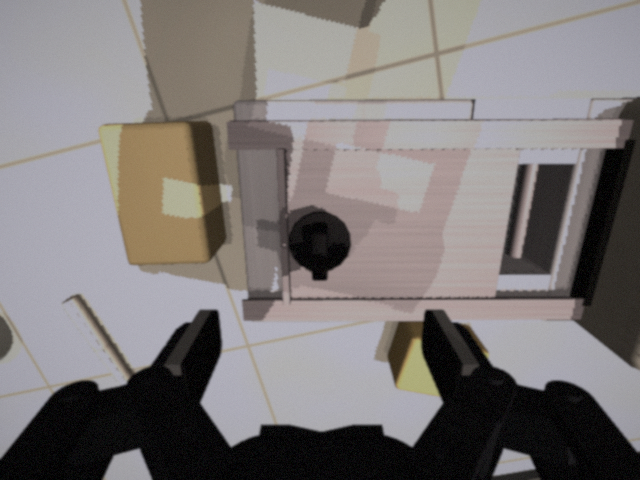

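The wrist view shows the disc centred near (320,241), the wing top near (320,250), and the rails level. I'll enlarge it to refine.

```bash
python3 - <<'E'
import cv2
a=cv2.imread("pics/w1.png")
cv2.imwrite("pics/w1c.png",cv2.convertScaleAbs(cv2.resize(a[205:285,270:370],None,fx=8,fy=7.5,interpolation=cv2.INTER_CUBIC),alpha=2.5))
cv2.imwrite("pics/w1d.png",cv2.resize(a[90:330,230:640],(800,468),interpolation=cv2.INTER_CUBIC))
E
```

```text
(no output)
```

View pics/w1c.png

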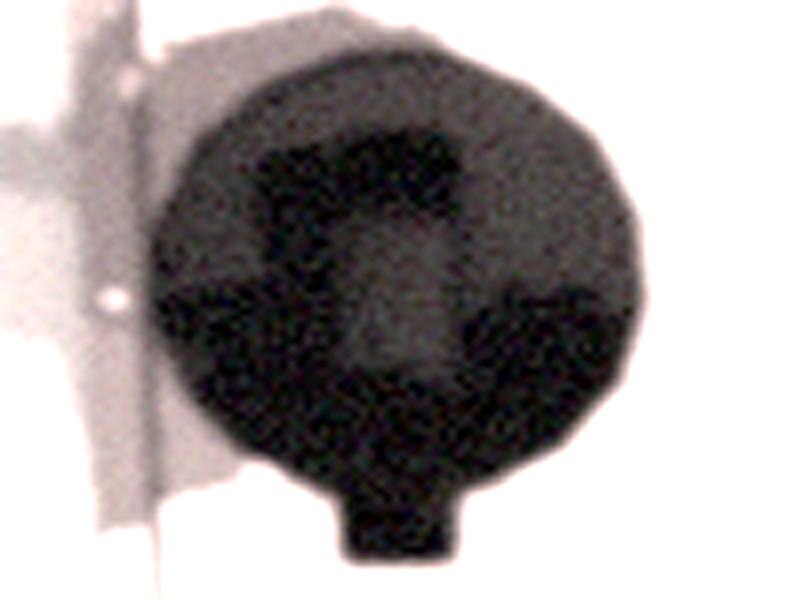

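View pics/w1d.png

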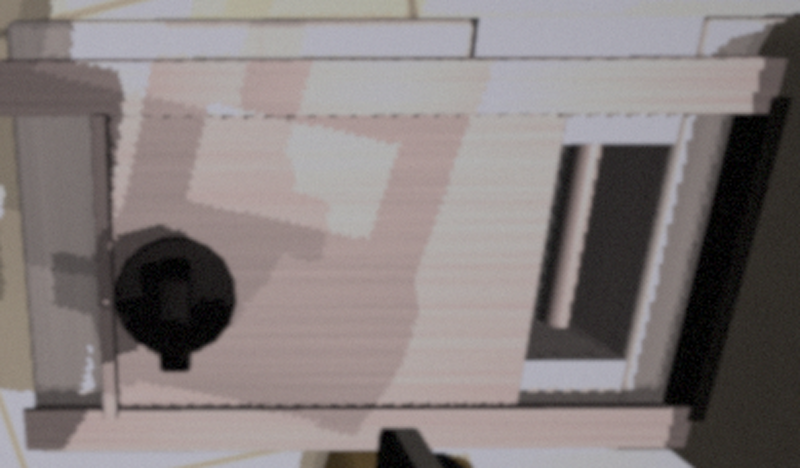

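```bash
python3 -m inch '[[-1,[0.8,-0.05,0],0],[-0.5,[0.8,0,0],0],[-0.3,[0.8,0,0],0],[-0.3,[0.7,0,0],0],[-0.3,[0,0,0],0],[-0.3,[0,0,0],0],[-0.3,[0,0,0],0],[-0.3,[0,0,0],0]]' 60;  python3 - <<'E'
from h import *
import cv2
a=optics.get_image("wrist")[:,:,::-1];cv2.imwrite("pics/w2.png",a)
b=optics.get_image("scene")[150:290,150:370,::-1];cv2.imwrite("pics/s2.png",cv2.resize(b,None,fx=3.5,fy=3.5))
E
```

```text
time_s: 2.92
position: [0.4894, -0.1053, 0.3196]
tool_rot: [[0.003, -0.973, 0.231], [-0.002, 0.231, 0.973], [-1.0, -0.004, -0.001]]
ft_force: [-0.2, 0.2, 0.3]
grip_width: 0.0554
```

View pics/w2.png

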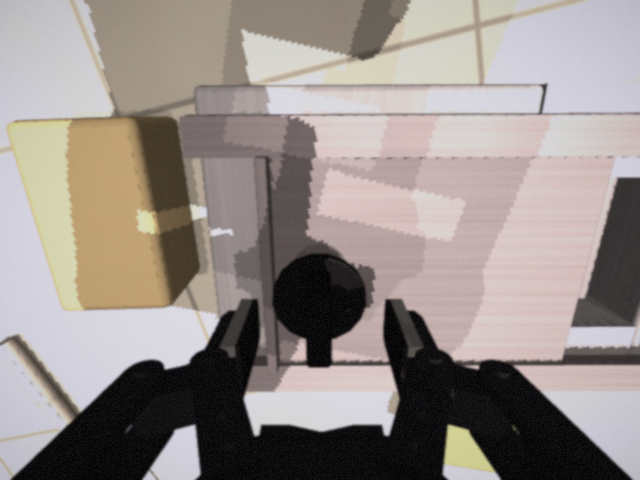

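View pics/s2.png

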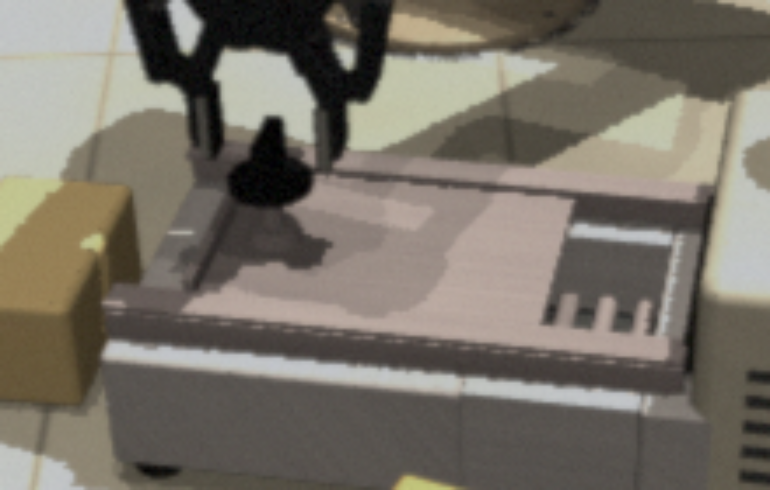

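The wing sits between the fingers, in column 319. I'll close on it.

```bash
python3 -m inch '[[-0.3,[0.1,0,0],0],[1,[0,0,0],0],[1,[0,0,0],0],[1,[0,0,0],0],[1,[0,0,0],0],[1,[0,0,0],0],[1,[0,0,0],0],[1,[0,0,0],0]]' 60
```

```text
time_s: 3.68
position: [0.4891, -0.1053, 0.3149]
tool_rot: [[0.0, -0.973, 0.231], [-0.0, 0.231, 0.973], [-1.0, -0.0, -0.0]]
ft_force: [-0.8, -0.8, 4.3]
grip_width: 0.0098
```

```bash
python3 -m inch '[[1,[0,0,0.1],0],[1,[0,0,0.2],0],[1,[0,0,0.3],0],[1,[0,0,0.3],0],[1,[0,0,0.3],0],[1,[0,0,0.3],0],[1,[0,0,0.1],0],[1,[0,0,0],0]]'; python3 - <<'E'
from h import *
import cv2
cv2.imwrite("pics/w3.png",optics.get_image("wrist")[:,:,::-1])
E
```

```text
time_s: 4.35
position: [0.5004, -0.0573, 0.3147]
tool_rot: [[0.0, -0.973, 0.23], [0.001, 0.23, 0.973], [-1.0, 0.0, 0.001]]
ft_force: [-0.2, 2.9, 3.8]
grip_width: 0.0099
```

View pics/w3.png

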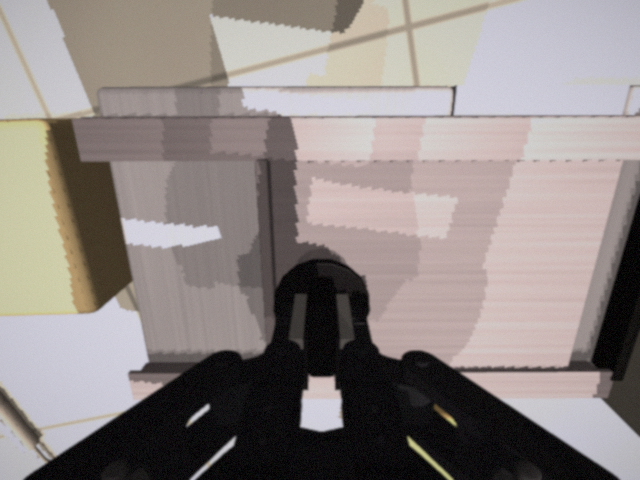

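The cover follows the gripper. I'll continue in smaller steps and watch for the force at the stop.

```bash
python3 -m inch '[[1,[0,0,0.1],0],[1,[0,0,0.1],0],[1,[0,0,0.1],0],[1,[0,0,0.05],0],[1,[0,0,0.05],0],[1,[0,0,0.05],0],[1,[0,0,0],0],[1,[0,0,0],0]]'
```

```text
time_s: 5.07
position: [0.5033, -0.0453, 0.3147]
tool_rot: [[-0.0, -0.973, 0.231], [0.0, 0.231, 0.973], [-1.0, 0.0, 0.0]]
ft_force: [-2.0, -0.2, 3.5]
grip_width: 0.0098
```

```bash
python3 -m inch '[[1,[0,0,0.05],0],[1,[0,0,0.05],0],[1,[0,0,0.05],0],[1,[0,0,0.05],0],[1,[0,0,0.05],0],[1,[0,0,0],0],[1,[0,0,0],0],[1,[0,0,0],0]]'
```

```text
time_s: 5.73
position: [0.5051, -0.038, 0.3147]
tool_rot: [[-0.0, -0.973, 0.231], [0.001, 0.231, 0.973], [-1.0, 0.0, 0.001]]
ft_force: [-3.0, -0.4, 2.1]
grip_width: 0.0095
```

```bash
python3 -m inch '[[1,[0,0,0.05],0],[1,[0,0,0.05],0],[1,[0,0,0.05],0],[1,[0,0,0.05],0],[1,[0,0,0.05],0],[1,[0,0,0],0],[1,[0,0,0],0],[1,[0,0,0],0]]'
```

```text
time_s: 6.4
position: [0.5064, -0.0333, 0.3147]
tool_rot: [[-0.003, -0.973, 0.231], [-0.009, 0.231, 0.973], [-1.0, 0.001, -0.009]]
ft_force: [-9.5, -23.2, 2.9]
grip_width: 0.0099
```

```bash
python3 -m inch '[[1,[0,0,-0.035],0],[1,[0,0,-0.035],0],[1,[0,0,0],0],[1,[0,0,0],0],[1,[0,0,0],0],[1,[0,0,0],0],[1,[0,0,0],0],[1,[0,0,0],0]]';python3 - <<'E'
from h import *
import cv2
s=env.observe();print(s["wrist_torque"],s["ft_force"])
cv2.imwrite("pics/w4.png",optics.get_image("wrist")[:,:,::-1])
b=optics.get_image("scene")[150:290,150:370,::-1];cv2.imwrite("pics/s4.png",cv2.resize(b,None,fx=3.5,fy=3.5))
E
```

```text
time_s: 7.07
position: [0.5061, -0.0345, 0.3147]
tool_rot: [[-0.002, -0.973, 0.231], [-0.006, 0.231, 0.973], [-1.0, 0.001, -0.006]]
ft_force: [-7.8, -15.4, 2.7]
grip_width: 0.0096
[-2.99149552  1.55347199 -0.01049524] [ -7.82539349 -15.41914168   2.69800562]
```

View pics/w4.png

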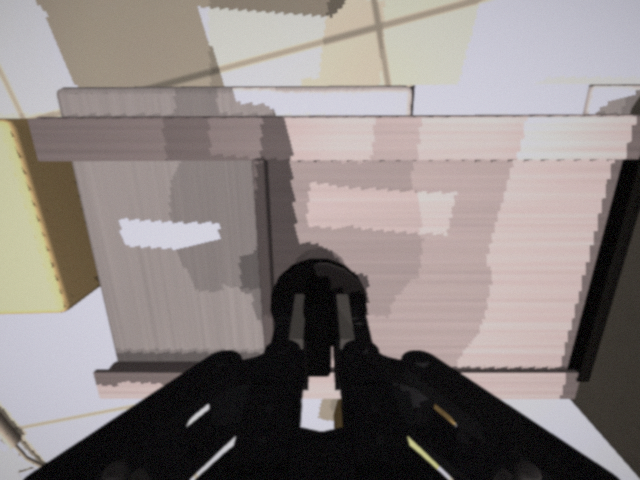

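View pics/s4.png

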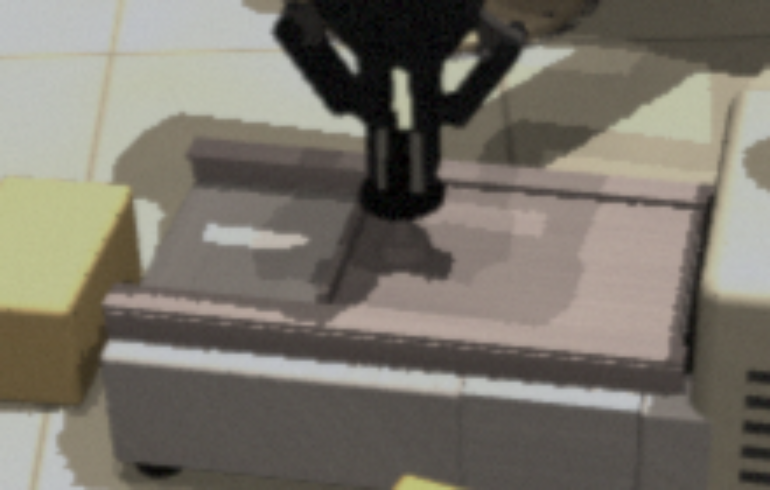

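```bash
python3 -m inch '[[1,[0,0.02,-0.035],0],[1,[0,0.01,-0.035],0],[1,[0,0,0],0],[1,[0.07,0,0],0],[1,[0.07,0,0],0],[1,[0.06,0,0],0],[1,[0,0,0],0],[1,[0,0,0],0]]'
```

```text
time_s: 7.83
position: [0.5052, -0.0356, 0.3091]
tool_rot: [[0.001, -0.973, 0.231], [-0.003, 0.231, 0.973], [-1.0, -0.002, -0.003]]
ft_force: [-4.2, -8.2, 5.8]
grip_width: 0.0103
```

```bash
python3 -m inch '[[1,[0.04,0,-0.01],0],[1,[0.04,0,-0.01],0],[1,[0.04,0,0],0],[1,[0.04,0,0],0],[1,[0.03,0,0],0],[1,[0,0,0],0],[1,[0,0,0],0],[1,[0,0,0],0]]'
```

```text
time_s: 8.5
position: [0.505, -0.0359, 0.3036]
tool_rot: [[0.001, -0.973, 0.231], [-0.002, 0.231, 0.973], [-1.0, -0.002, -0.002]]
ft_force: [-3.0, -5.9, 6.3]
grip_width: 0.0099
```

```bash
python3 -m inch '[[1,[0.02,0,0],0],[1,[0.02,0,0],0],[1,[0.02,0,0],0],[1,[0.02,0,0],0],[1,[0,0,0],0],[1,[0,0,0],0],[1,[0,0,0],0],[1,[0,0,0],0]]'
```

```text
time_s: 9.17
position: [0.505, -0.0359, 0.3013]
tool_rot: [[0.002, -0.973, 0.231], [-0.002, 0.231, 0.973], [-1.0, -0.002, -0.002]]
ft_force: [-3.3, -6.3, 7.4]
grip_width: 0.01
```

```bash
python3 -m inch '[[1,[0.02,0,0],0],[1,[0.02,0,0],0],[1,[0.01,0,0],0],[1,[0,0,0],0],[1,[0,0,0],0],[1,[0,0,0],0],[1,[0,0,0],0],[1,[0,0,0],0]]'
```

```text
time_s: 9.83
position: [0.505, -0.0359, 0.2998]
tool_rot: [[0.002, -0.973, 0.231], [-0.002, 0.231, 0.973], [-1.0, -0.002, -0.002]]
ft_force: [-3.6, -6.3, 7.2]
grip_width: 0.0099
```

```bash
python3 -m inch '[[1,[0.02,0,0],0],[1,[0.02,0,0],0],[1,[0.01,0,0],0],[1,[0,0,0],0],[1,[0,0,0],0],[1,[0,0,0],0],[1,[0,0,0],0],[1,[0,0,0],0]]'
```

```text
time_s: 10.5
position: [0.505, -0.0359, 0.2983]
tool_rot: [[0.002, -0.973, 0.231], [-0.002, 0.231, 0.973], [-1.0, -0.002, -0.002]]
ft_force: [-4.2, -6.4, 6.9]
grip_width: 0.0099
```

```bash
python3 - <<'E'
from h import *
import cv2
print(env.observe()["ft_force"])
a=optics.get_image("wrist")[:,:,::-1]
b=cv2.imread("pics/w4.png")
cv2.imwrite("pics/w5.png",np.hstack([cv2.resize(x[230:400,240:400],None,fx=2.5,fy=2.5) for x in(b,a)]))
b=optics.get_image("scene")[150:290,150:370,::-1];cv2.imwrite("pics/s5.png",cv2.resize(b,None,fx=3.5,fy=3.5))
E
```

```text
[-4.2286659  -6.38055682  6.86246978]
```

View pics/w5.png

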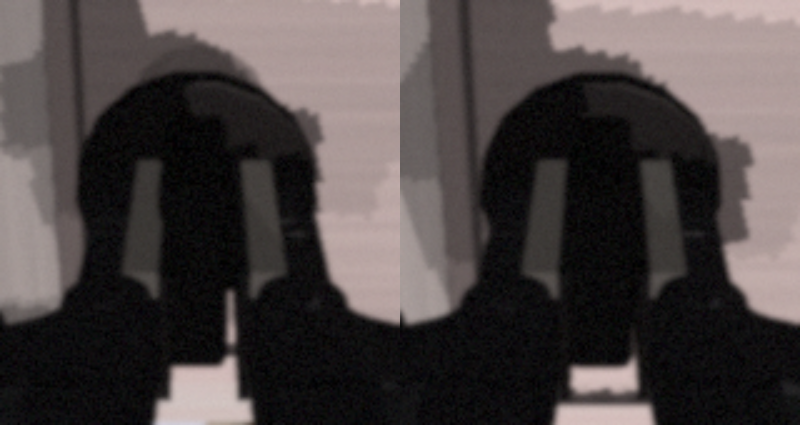

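View pics/s5.png

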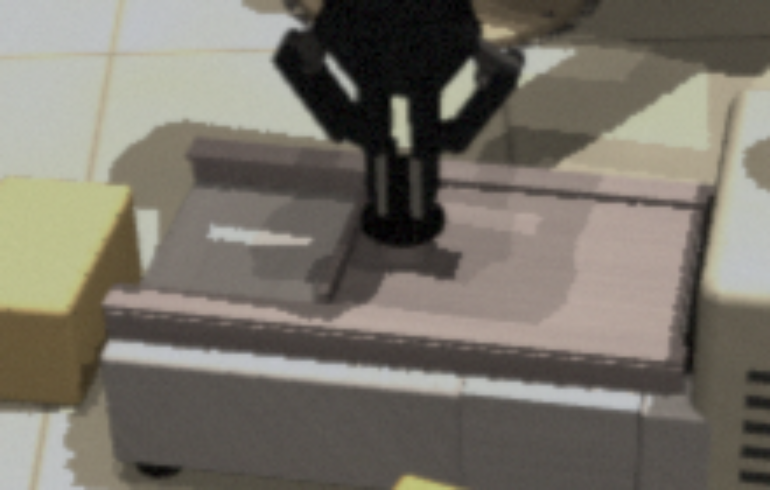

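The stud goes down with the fingers without slipping: the disc looks the same relative to them in both views. I'll keep pressing.

```bash
python3 -m inch '[[1,[0.02,0,0],0],[1,[0.02,0,0],0],[1,[0.01,0,0],0],[1,[0,0,0],0],[1,[0,0,0],0],[1,[0,0,0],0],[1,[0,0,0],0],[1,[0,0,0],0]]'
```

```text
time_s: 11.27
position: [0.505, -0.0359, 0.2969]
tool_rot: [[0.002, -0.973, 0.231], [-0.002, 0.231, 0.973], [-1.0, -0.002, -0.002]]
ft_force: [-4.2, -5.6, 6.8]
grip_width: 0.0097
```

```bash
python3 -m inch '[[1,[0.02,0,0],0],[1,[0.02,0,0],0],[1,[0.01,0,0],0],[1,[0,0,0],0],[1,[0,0,0],0],[1,[0,0,0],0],[1,[0,0,0],0],[1,[0,0,0],0]]'
```

```text
time_s: 11.93
position: [0.505, -0.0358, 0.2963]
tool_rot: [[0.003, -0.973, 0.231], [-0.003, 0.231, 0.973], [-1.0, -0.003, -0.002]]
ft_force: [-6.8, -5.6, 17.8]
grip_width: 0.01
```

It has bottomed: 17.8 N at about 18.5 mm. Now the clockwise turn.

```bash
python3 -m inch '[[1,[0,0,0],0.3],[1,[0,0,0],0.6],[1,[0,0,0],0.7],[1,[0,0,0],0.8],[1,[0,0,0],0.8],[1,[0,0,0],0.6],[1,[0,0,0],0.2],[1,[0,0,0],0]]'
```

```text
time_s: 12.6
position: [0.505, -0.0358, 0.2963]
tool_rot: [[0.003, -0.835, 0.551], [-0.003, 0.551, 0.835], [-1.0, -0.004, -0.001]]
ft_force: [-5.8, -5.6, 16.8]
grip_width: 0.0096
```

```bash
python3 -m inch '[[1,[0,0,0],0.6],[1,[0,0,0],0.8],[1,[0,0,0],0.8],[1,[0,0,0],0.8],[1,[0,0,0],0.8],[1,[0,0,0],0.8],[1,[0,0,0],0.4],[1,[0,0,0],0]]'; python3 - <<'E'
from h import *
import cv2
print(env.observe()["wrist_torque"])
a=optics.get_image("wrist")[:,:,::-1];cv2.imwrite("pics/w6.png",a)
E
```

```text
time_s: 13.27
position: [0.5051, -0.0359, 0.2963]
tool_rot: [[0.003, -0.523, 0.852], [-0.003, 0.852, 0.523], [-1.0, -0.004, 0.001]]
ft_force: [-7.0, -5.9, 17.2]
grip_width: 0.01
[-1.00079789  1.29323713 -0.08508616]
```

View pics/w6.png

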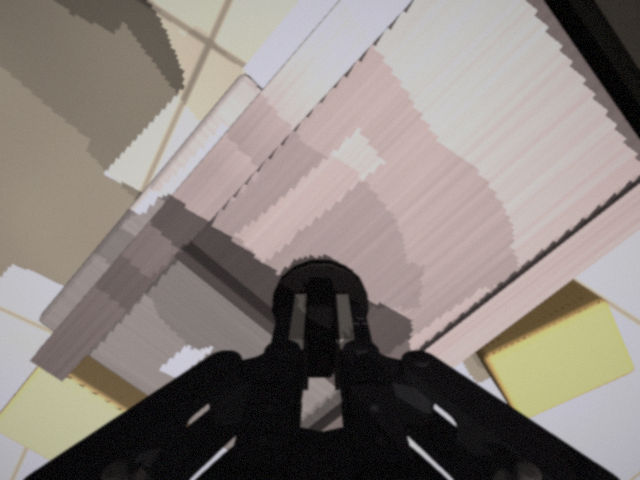

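```bash
python3 -m inch '[[1,[0,0,0],0.6],[1,[0,0,0],0.8],[1,[0,0,0],0.8],[1,[0,0,0],0.8],[1,[0,0,0],0.8],[1,[0,0,0],0.8],[1,[0,0,0],0.4],[1,[0,0,0],0]]'
```

```text
time_s: 13.98
position: [0.5051, -0.0359, 0.2964]
tool_rot: [[0.003, -0.114, 0.994], [-0.003, 0.994, 0.114], [-1.0, -0.003, 0.003]]
ft_force: [-6.4, -5.8, 16.9]
grip_width: 0.0098
```

```bash
python3 -m inch '[[1,[0,0,0],0.6],[1,[0,0,0],0.8],[1,[0,0,0],0.8],[1,[0,0,0],0.8],[1,[0,0,0],0.6],[1,[0,0,0],0.4],[1,[0,0,0],0],[1,[0,0,0],0]]'
```

```text
time_s: 14.65
position: [0.5051, -0.0359, 0.2964]
tool_rot: [[0.003, 0.231, 0.973], [-0.003, 0.973, -0.231], [-1.0, -0.002, 0.004]]
ft_force: [-6.5, -5.3, 15.5]
grip_width: 0.01
```

Exactly 90° turned. Now I'll ease up while still holding, and relax the side load.

```bash
python3 -m inch '[[1,[-0.02,0,-0.01],0],[1,[-0.02,0,-0.01],0],[1,[-0.02,0,0],0],[1,[-0.02,0,0],0],[1,[-0.02,0,0],0],[1,[0,0,0],0],[1,[0,0,0],0],[1,[0,0,0],0]]'
```

```text
time_s: 15.32
position: [0.5048, -0.0359, 0.2987]
tool_rot: [[0.004, 0.231, 0.973], [-0.003, 0.973, -0.231], [-1.0, -0.002, 0.004]]
ft_force: [-2.7, -6.9, 8.6]
grip_width: 0.0097
```

```bash
python3 -m inch '[[1,[-0.01,0,0],0],[1,[-0.01,0,0],0],[1,[-0.01,0,0],0],[1,[-0.01,0,0],0],[1,[0,0,0],0],[1,[0,0,0],0],[1,[0,0,0],0],[1,[0,0,0],0]]'
```

```text
time_s: 15.98
position: [0.5048, -0.0359, 0.2998]
tool_rot: [[0.003, 0.231, 0.973], [-0.003, 0.973, -0.231], [-1.0, -0.002, 0.004]]
ft_force: [-2.0, -5.5, 7.9]
grip_width: 0.0099
```

```bash
python3 -m inch '[[1,[-0.01,0,0],0],[1,[-0.01,0,0],0],[1,[-0.01,0,0],0],[1,[-0.01,0,0],0],[1,[0,0,0],0],[1,[0,0,0],0],[1,[0,0,0],0],[1,[0,0,0],0]]'
```

```text
time_s: 16.65
position: [0.5048, -0.0359, 0.3007]
tool_rot: [[0.003, 0.231, 0.973], [-0.003, 0.973, -0.231], [-1.0, -0.002, 0.004]]
ft_force: [-1.3, -6.8, 4.4]
grip_width: 0.0098
```

The load has transferred to the catch: the force dropped to 4.4 N at a rise of about 4.4 mm. I'll relax and release.

```bash
python3 -m inch '[[1,[-0.01,-0.02,0],0],[1,[0,-0.01,0],0],[1,[0,0,0],0],[0,[0,0,0],0],[-0.2,[0,0,0],0],[-0.3,[0,0,0],0],[-0.3,[0,0,0],0],[-0.3,[0,0,0],0]]'
```

```text
time_s: 17.32
position: [0.5039, -0.0359, 0.3002]
tool_rot: [[-0.0, 0.231, 0.973], [0.0, 0.973, -0.231], [-1.0, 0.0, -0.001]]
ft_force: [0.4, -0.2, -0.1]
grip_width: 0.0555
```

```bash
python3 -m inch '[[-0.3,[-0.3,0,0],0],[-0.3,[-0.7,0,0],0],[-0.3,[-1,0,0],0],[-0.3,[-1,0,0],0],[-0.3,[-0.5,0,0],0],[-0.3,[0,0,0],0],[-0.3,[0,0,0],0],[-0.3,[0,0,0],0]]'; python3 - <<'E'
from h import *
import cv2
a=optics.get_image("wrist")[:,:,::-1];cv2.imwrite("pics/w7.png",a)
b=optics.get_image("scene")[150:290,150:370,::-1];cv2.imwrite("pics/s7.png",cv2.resize(b,None,fx=3.5,fy=3.5))
t=optics.get_image("top")[:,:,::-1];cv2.imwrite("pics/t7.png",t)
E
```

```text
time_s: 17.98
position: [0.5038, -0.036, 0.4046]
tool_rot: [[-0.001, 0.231, 0.973], [0.001, 0.973, -0.231], [-1.0, 0.0, -0.002]]
ft_force: [-0.0, 0.6, -0.6]
grip_width: 0.0552
```

View pics/w7.png

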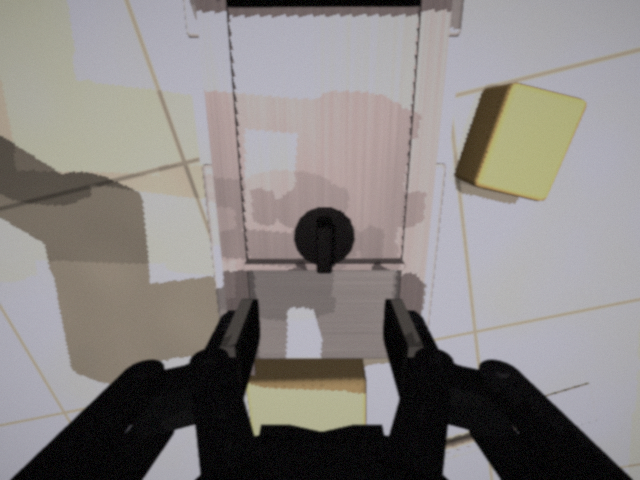

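View pics/s7.png

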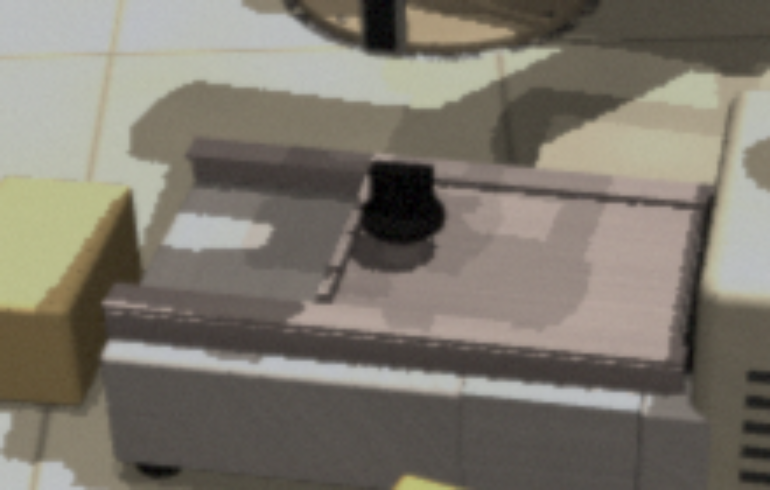

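View pics/t7.png

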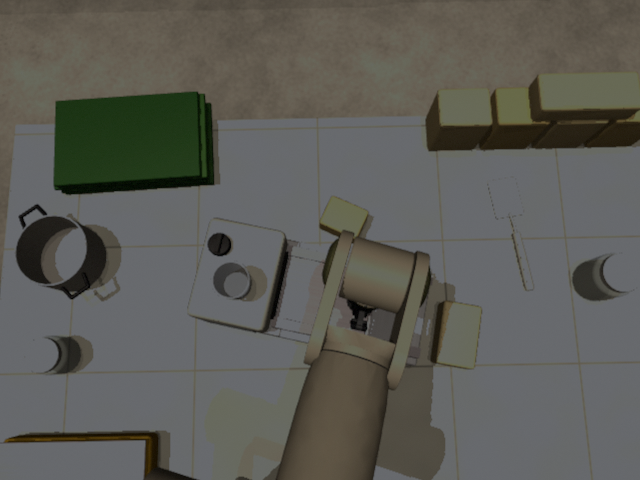

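```bash
python3 - <<'E'
from h import *
import cv2
im=optics.get_image("scene")[:,:,::-1]
b=im[190:230,235:295];cv2.imwrite("pics/s8.png",cv2.convertScaleAbs(cv2.resize(b,None,fx=13,fy=13,interpolation=cv2.INTER_CUBIC),alpha=1.8))
for d in (0,9,14,18.5):
    c=[proj("scene",[.506+.023*np.cos(t),-.0345+.023*np.sin(t),.132-d/1000]) for t in np.linspace(0,6.28,60)]
    c=np.array(c);print(d,"disc bottom row",((c[:,1].max()-190)*13).round(),"cols",((c[:,0].min()-235)*13).round(),((c[:,0].max()-235)*13).round())
E
```

```text
0 disc bottom row 306.0 cols 246.0 569.0
9 disc bottom row 359.0 cols 249.0 570.0
14 disc bottom row 388.0 cols 250.0 571.0
18.5 disc bottom row 415.0 cols 252.0 571.0
```

View pics/s8.png

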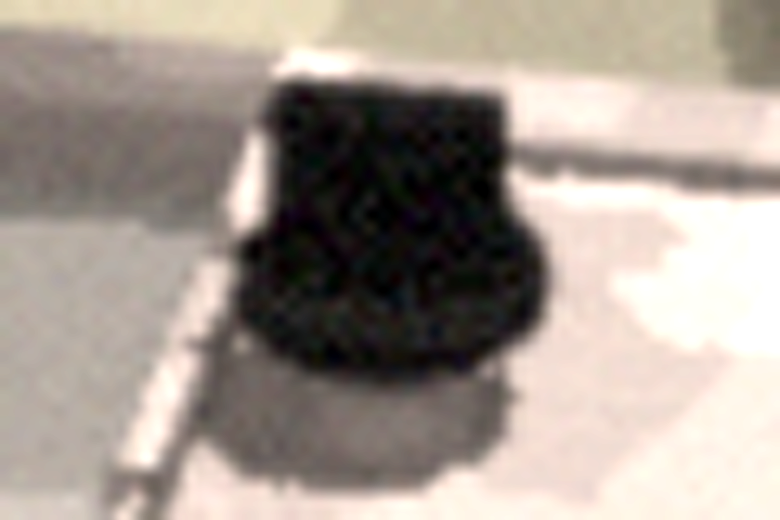

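The stud is turned and held about 13 mm down. I'll check that the cover did not shift, against the earlier "home" picture.

```bash
python3 - <<'E'
import cv2,numpy as np
L=[cv2.imread(f"pics/{n}.png")[120:360,280:480] for n in("s4","s5","s7")]
R=[cv2.imread(f"pics/{n}.png")[160:400,600:760] for n in("s4","s5","s7")]
cv2.imwrite("pics/cmp.png",np.vstack([np.hstack([cv2.resize(x,None,fx=1.3,fy=1.2) for x in L]),np.hstack([cv2.resize(x,(260,288)) for x in R])]))
E
```

```text
(no output)
```

View pics/cmp.png

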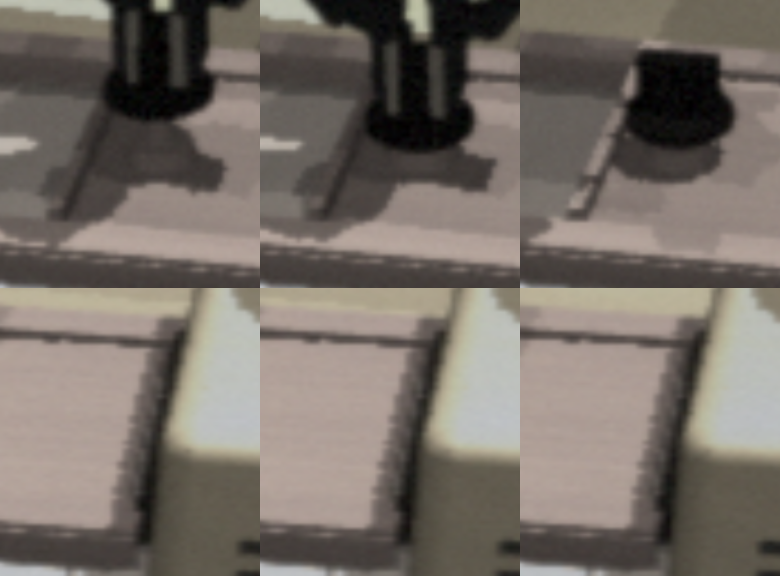

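Neither the cover edge nor the disc has shifted between the three pictures: the disc centre is at 158, 159 and 159 px. I'm handing in.

```bash
python3 -c "
from rig import env
print(env.observe()['ft_force']);env.close_job()"
```

```text
[-0.46262583 -0.81032974 -0.42407909]
the job is handed in; nothing more can be done
```

The grater is closed and the job is handed in at about 18 s of the 61 s allowed. No verdict was reported.

- **Cover:** I gripped the wing and slid the cover about 74 mm until it met its stop, with a push of about 23 N, then eased off.
- **Press and turn:** I pressed the stud until it bottomed, about 18.5 mm down at 17.8 N in all. I then turned it 90° clockwise with the push steady at 15 to 18 N.
- **Release:** Easing up, the stud rose about 4.4 mm and the force dropped as the catch took the load. I then let go and lifted clear.

**Last checks:**
- **Stud:** the pictures show the wing turned a quarter turn and the stud held about 12 to 14 mm down.
- **Cover:** there is no visible shift from the earlier picture at the stop.
- **Other things:** the cheese pieces and cup look unmoved in the top view.
- **Wrist force:** close to zero, with the gripper well clear.

One reading disagreed slightly. In the scene camera the stud sits 1 to 2 mm from where I computed it, which is within the 2 mm calibration. No check failed.

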